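# Set sprung tweezers to the marked gap over a ring

## Task

The ring on the steel block is the next one to be picked up. Take the big sprung tweezers off their rest, squeeze them until the arm on the set-mark side stands right beneath the small brass tooth of the set-mark, without ever pinching the tips shut, and hold them level with the tips centred a few centimetres above the ring. Finish while still holding them there with the gap steady; do not touch the ring and leave the things around it alone.

Things in the scene. Friction and masses are not known exactly. Their poses are not given: they have to be found in the camera images.
- tweezers: Big plain steel sprung tweezers, 176 mm long, about 100 g, on a wooden rest. Origin between the two arm hinges, half-way up; x to the tips, y to the left arm, z up. Heel 26 mm wide, reaches 36 mm behind the origin. A fixed tongue between the arms carries a cross bar (x = 113 mm, 74 mm long in y, 8.5 to 11.5 mm above the origin) over the arms. Arms 4 mm thick, 12 mm high, coupled symmetrically.
- tweezers_grip (a point): Midway between the two ribbed finger pads, 70 mm ahead of the tweezers' origin, half-way up, 45 mm above the table at the start. Grip from above, closing along the tweezers' y. Pads 26 mm long in x, 16 mm high; about 60 mm over their outer faces when relaxed, 31 to 49 mm at the marked gaps. The spring pushes each pad out with about 5 N relaxed, 13 N at the narrowest mark. They balance here.
- tweezers_tips (a point): Point midway between the tips of the arms, 138 mm ahead of the tweezers' origin (68 mm ahead of the grip point), half-way up. Axes as the tweezers.
- gauge_point (a point): Centre line of the left arm where it passes beneath the set-mark's tooth, 118 mm from the arm's hinge, half-way up. It lies about 32 mm left of the tweezers' centre line when relaxed and moves towards that line as they are squeezed, about 0.85 mm for every 1 mm that the width over the pads shrinks.
- mark_point (a point): The set-mark: a small brass slider with a dark screw head, on the cross bar above the left arm, with a brass tooth 5 mm wide in y overhanging towards the tips. This point lies below the middle of the tooth at the arm's half height, 118 mm ahead of the tweezers' origin, 11 to 25 mm left of the centre line; it stays put. The gap is set when the gauge point has the same y (tweezers' axes).
- left_arm (a joint): Squeeze angle of the left arm (the right follows): 0 relaxed, grows as squeezed, 0.07 to 0.18 rad at the marked gaps, 0.24 rad at the stop; above 0.222 rad counts as pinched shut.
- tweezer_rest: Fixed wooden rest, 150 mm in x, 56 mm in y; origin at the centre of its underside, x along the tweezers to the tips. Base plate 8 mm high; a saddle at x = -60 mm holds the heel (cheeks 42 mm high), a steel post 8 mm wide at x = +42 mm carries the tongue (42.5 mm high). Nothing stands between x = -45 and +33 mm. The tweezers' origin starts at x = -50 mm.
- ring_center (a point): Centre of the plain ring, 25 mm across and 9 mm high, lying flat and loose on a fixed bright steel block (52 x 52 mm, 28 mm high); half-way up the ring, 32.5 mm above the table.
- masking_tape: Roll of masking tape, 42 mm across, 19 mm high, on the table between rest and block; leave alone; origin at the centre of its underside.
- rubber_block: Small white rubber block, 28 x 58 x 18 mm; leave alone; origin at the centre of its underside.
- ring: The ring itself (see ring_center); origin at the centre of its underside.

How it is judged:
On the way:
1. the tweezers are lifted clear of their rest (height (world z) of tweezers_grip above 0.065 m and contact force between tweezers and tweezer_rest below 0.05 N), for 0.2 s.
At the end, for the whole second after the job is handed in: The fingers still hold the tweezers, off the rest and level within 0.2 rad, at rest; the left arm's centre line is beneath the tooth of the set-mark within 2.5 mm and steady; the middle of the tips is within 15 mm of the ring's centre horizontally and 20 to 100 mm above it (y of gauge_point in the frame of mark_point between -0.0025 and 0.0025 m and velocity of joint left_arm between -0.05 and 0.05 rad/s and linear speed of tweezers below 0.02 m/s and horizontal distance between tweezers_tips and ring_center below 0.015 m and z of tweezers_tips in the frame of ring_center between 0.02 and 0.1 m and angle between tweezers's own z axis and vertical below 0.2 rad and contact force between the fingers and tweezers above 2 N and contact force between tweezers and tweezer_rest below 0.05 N and contact force between tweezers and ring below 0.05 N); the arm keeps its last pose, push and grip.
It fails at once if the tips were pinched shut (value of joint left_arm above 0.222 rad).
It fails at once if the ring was disturbed (distance of ring_center from where it was at the start of the episode above 0.008 m).
It fails at once if a bystander was disturbed (distance of any of masking_tape, rubber_block from where it was at the start of the episode above 0.015 m).
It also fails if it takes over 48 s, if anything falls off the work surface, if the arm or the gripper's body presses on something with over 40 N, if the wrist force passes 120 N, or if a joint passes its speed limit or range.

## Robot

A 7-joint arm with a two-finger parallel gripper is mounted at the origin on a cart in front of the work surface, level with it; the furniture and walls round the work are solid. World frame = base frame: x ahead of the robot, y to its left, z up, the work surface at z = 0. Lengths are in m, angles in rad, forces in N, time in s.
With the tool pointing down it reaches from about 0.425 to 0.925 m from the base axis. Payload 6.8 kg.
Tool frame: the origin (TCP) lies midway between the tips of the shut fingers; the grasp point (between the pads) lies 19 mm behind it; z points along the fingers, y is the direction in which the jaws open and shut (so a half turn about z gives the same grasp; the last joint's range is limited). The gripper opens to 85 mm and grips with 20 to 120 N. Pads are 22 mm wide; open, the fingers measure 114 mm over their backs; the gripper's body (76 mm by 85 mm) begins 54 mm behind the grasp point. The pads swing forward as they close: fully open they stand 13 mm farther back than shut.
Start: joints at [-1.452, 0.477, 0.022, 1.555, -0.011, 1.109, -0.083], TCP at [0.152, 0.658, 0.231] pointing down, gripper open.
Joint ranges: [-2.96, 2.96], [-0.34, 2.1], [-1.41, 1.46], [0.24, 2.44], [-1.37, 4.51], [0.17, 1.92], [-2.96, 2.96]. Speed limits (rad/s): [2.39, 2.39, 3.14, 3.14, 3.14, 3.14, 3.14].

## Interface

Orientations are given as a rotation vector (axis times angle).
In Python, from bench import r, imaging gives the robot as it stands.
- The arm moves only by the tool jog_arm, never from a script. Its argument "rows" is a list of rows, each an object with "delta_rot": the turn, a rotation vector about the tool's x, y, z in degrees, a list of three; "xyz": the shift along the tool's x, y, z in cm, a list of three; "fingers": the closure, from 0 (fully open) to 1 (shut). A call has exactly 5 rows; each row is the pose to reach, as a shift and turn from the pose measured when the call began, along the tool's axes at that moment; what a row does not reach only later rows make up. A row lasts 1/12 s, in which the tool goes at most 41.7 mm and 7.16 degrees, less where a joint would pass 70% of its speed; a pose out of reach is approached as far as the arm can. A call with a gripper value outside its range is refused whole. The fingers move at their own pace and stop on an object; "grip_force" is the grip in N (left out, the last holds). Time passes only in rows, so rows that repeat a pose let the fingers close, or fill a call up. It gives the time, the measured TCP pose, the force and the opening at its end, in the units of the state.
- r.get_obs(): the state, without advancing time (a new reading comes with each control period).
- imaging.grab_frame(name): name is "side" or "top" or "wrist"; returns the picture (420x560x3 uint8, blue, green, red); there is no depth.
- imaging.camera_info(name): a dict with "camera_matrix" (3x3 intrinsics, pixels), "k1" (the pictures are not rectified: a ray, as slopes to the right and down, at radius r is drawn at 1 + k1 r^2 times it, then the intrinsics apply), "xyz" and "attitude" of the camera in the world. Camera axes: x right, y down, z forward; pixel columns grow to the right and rows downward; lengths in m; the calibration is good to about 2 mm. A picture is of the moment at which its call begins: read the wrist's pose just before it. camera_info takes no time and is no camera call; for the wrist camera it gives the pose at the moment of the call.
- r.hand_in(): hands the job in, once; it reports no verdict.
Trained networks look in the newest picture that a camera, given by its name, has taken for a name from the list of things; names that differ only in an ending like _2 or _b are one class to them, and where a whole thing is asked for, a point or a joint stands for the part that bears it (a point fixed in the world has none). Each returns a list of dicts, best first, with "conf" (0 to 1); they miss things now and then, are a little off and sometimes report something else, mostly with a low value. They report only what shows in the picture. A call takes as long as a camera call.
- imaging.find_in(camera, query): "position" ([column, row] in pixels, amid what is visible of it).
- imaging.cut_out(camera, query): "region" (420x560 bool, what is visible of it) and "position" ([column, row] in pixels, amid what is visible of it).
- imaging.tip_of(camera, query): "position" ([column, row] in pixels: a listed point, or the origin of a listed thing).
The state is a dict: "clock": time; "joints": joint angles; "qvel": joint speeds; "tau": joint torques, N m; "tcp_pos": TCP position; "orientation": TCP orientation; "contact_force": force on the tool from outside, world axes, zero at the start; "moment": the same for the moment, N m; "grip_width": finger opening in m.
Only numpy, scipy, OpenCV 4.12 (cv2) and the standard library are available. Lean on these libraries where they do the work, as an engineer would, in place of code of your own. Each camera call takes 0.05 s, during which the arm holds its last target.

## Working session

There is one attempt and no reset: what is moved stays moved. The work goes in short steps, Python scripts to look and compute and a tool call to move; the robot and the scene stay as the last step left them, time stands still between calls to the robot, and variables do not carry over. Pictures are saved under pics/ and viewed, and the job is handed in when it is done.

Besides the shell and the picture viewer there is one more tool, called as name(argument=value, ...), one argument or row to a line, values as JSON. jog_arm: Moves the arm, as the interface text tells. Its arguments: {"type":"object","properties":{"rows":{"type":"array","items":{"type":"object","properties":{"delta_rot":{"type":"array","items":{"type":"number"}},"xyz":{"type":"array","items":{"type":"number"}},"fingers":{"type":"number"}}}},"grip_force":{"type":"number"}},"required":["rows"]}

```bash
ls; mkdir -p pics; python3 - <<'E'
from bench import r, imaging
import cv2
o=r.get_obs(); print({k:(v if not hasattr(v,'tolist') else v.tolist()) for k,v in o.items()})
for c in ("side","top","wrist"):
    cv2.imwrite(f"pics/{c}0.png",imaging.grab_frame(c)); i=imaging.camera_info(c); print(c,i)
E
```

```text
pics
{'clock': 0.0, 'joints': [-1.452070784992403, 0.47781490443221214, 0.02235459506175663, 1.5564147027630677, -0.01152071413299113, 1.1092602455426166, -0.08312650271931529], 'qvel': [0.0004302297102022542, 6.551498432548464e-05, -2.892966391046753e-05, -0.001058604850936184, 0.0011623915446466204, 0.0009176156367623391, -0.0012307886983742293], 'tau': [0.0004943243220623117, -59.64570164680481, 1.6077811270952225, -28.120332956314087, 0.012374704820103943, 0.009362640848848969, -2.344693314171309e-05], 'tcp_pos': [0.15168644931623781, 0.657159729849095, 0.2303315645287083], 'orientation': [-0.35556620705489045, -3.1213236349895106, 0.002775741568871317], 'contact_force': [0.8244583815493747, 0.019697494524594995, 0.8279156237303771], 'moment': [-0.03145001841936123, 0.008792681676704113, 0.020645918551555946], 'grip_width': 0.0853790097573174}
side {'camera_matrix': array([[516.88654396,   0.        , 273.22157978],
       [  0.        , 516.88654396, 210.86178719],
       [  0.        ,   0.        ,   1.        ]]), 'k1': -0.004212992070852867, 'xyz': array([0.37283942, 0.99506384, 0.70279532]), 'attitude': array([-0.08606029,  2.74834264, -1.4419904 ])}
top {'camera_matrix': array([[513.18557119,   0.        , 282.24426829],
       [  0.        , 513.18557119, 205.0595827 ],
       [  0.        ,   0.        ,   1.        ]]), 'k1': -0.07003173040632003, 'xyz': array([0.37369558, 0.08344429, 1.20431038]), 'attitude': array([-2.16982962,  2.21980576, -0.08600074])}
wrist {'camera_matrix': array([[341.97339493,   0.        , 274.43605168],
       [  0.        , 341.97339493, 209.20491308],
       [  0.        ,   0.        ,   1.        ]]), 'k1': -0.06560277222530439, 'xyz': array([0.07260281, 0.67438545, 0.37310839]), 'attitude': array([2.24985689, 1.78877666, 0.28869577])}
```

View pics/side0.png

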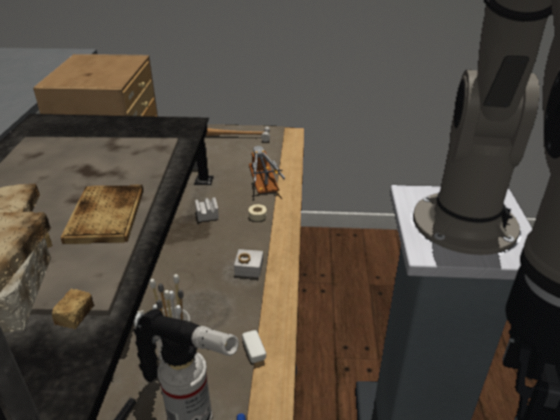

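View pics/top0.png

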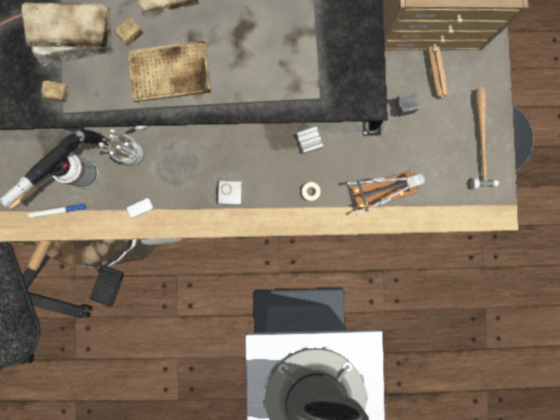

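View pics/wrist0.png

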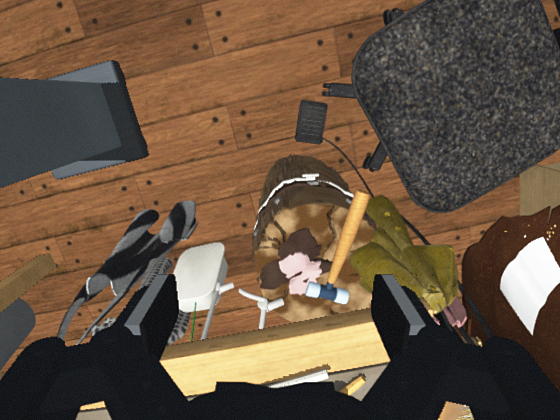

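The top view shows the tweezers on the rest at about (388,190) with the tips to the left, the tape at (311,190), and the block with the ring at (229,190). The rubber block is at (139,207).

```bash
cat > h.py <<'E'
from bench import r, imaging
import cv2, numpy as np
from scipy.spatial.transform import Rotation as R
def ray(ci,px):
    K=ci["camera_matrix"]; d=np.array([(px[0]-K[0,2])/K[0,0],(px[1]-K[1,2])/K[1,1]])
    p=cv2.undistortPoints(np.array([[px]],float),K,np.array([ci["k1"],0,0,0,0]))[0,0]
    return ci["xyz"], R.from_rotvec(ci["attitude"]).apply([p[0],p[1],1.])
def plane(ci,px,z):
    o,d=ray(ci,px); return o+d*(z-o[2])/d[2]
def proj(ci,P):
    q=R.from_rotvec(ci["attitude"]).inv().apply(np.atleast_2d(P)-ci["xyz"]); s=q[:,:2]/q[:,2:]
    s=s*(1+ci["k1"]*(s**2).sum(1,keepdims=True)); K=ci["camera_matrix"]
    return s*[K[0,0],K[1,1]]+K[:2,2]
def tri(rays):
    A=0;b=0
    for o,d in rays:
        d=d/np.linalg.norm(d);M=np.eye(3)-np.outer(d,d);A=A+M;b=b+M@o
    return np.linalg.solve(A,b)
E
python3 - <<'E'
from h import *
Z={"tweezers_grip":.045,"tweezers_tips":.045,"tweezers":.045,"gauge_point":.045,"mark_point":.045,"tweezer_rest":0,"ring_center":.0325,"masking_tape":0,"rubber_block":0}
for c in("top","side"):
    ci=imaging.camera_info(c)
    imaging.grab_frame(c)
    for n,z in Z.items():
        if c=="side" and n in("masking_tape","rubber_block","mark_point"): continue
        L=imaging.tip_of(c,n)
        for l in L[:2]: print(c,n,round(l["conf"],2),np.round(l["position"],1),np.round(plane(ci,l["position"],z),4))
print(r.get_obs()["clock"])
im=imaging.grab_frame("top")[150:240,200:450]
cv2.imwrite("pics/topz.png",cv2.resize(im,None,fx=3.2,fy=3.2,interpolation=cv2.INTER_CUBIC))
E
```

```text
top tweezers_grip 0.76 [382.2 188.1] [ 0.4824 -0.162   0.045 ]
top tweezers_tips 0.92 [352.1 202.1] [ 0.4519 -0.0919  0.045 ]
top tweezers_tips 0.2 [306.4 192.3] [0.4765 0.0114 0.045 ]
top tweezers 0.97 [406.5 181.1] [ 0.4973 -0.2186  0.045 ]
top gauge_point 0.45 [362.8 214.6] [ 0.423  -0.1154  0.045 ]
top mark_point 0.49 [363.  207.1] [ 0.44   -0.1164  0.045 ]
top tweezer_rest 0.68 [383.9 191.5] [ 0.4785 -0.1752  0.    ]
top ring_center 0.59 [226.4 187.8] [0.4921 0.1938 0.0325]
top masking_tape 0.68 [313.6 192.4] [ 0.4799 -0.0084  0.    ]
top rubber_block 0.84 [140.1 208.4] [0.4513 0.4012 0.    ]
side tweezers_grip 0.66 [264.6 165.4] [ 0.476  -0.1593  0.045 ]
side tweezers_tips 0.95 [269.5 180.9] [ 0.4579 -0.0837  0.045 ]
side tweezers 0.83 [255.3 153.4] [ 0.506  -0.2224  0.045 ]
side gauge_point 0.62 [278.2 173.1] [ 0.4388 -0.1223  0.045 ]
side tweezer_rest 0.79 [264.4 177.6] [ 0.4784 -0.1735  0.    ]
side ring_center 0.43 [246.5 256.7] [0.4848 0.1925 0.0325]
1.0
```

View pics/topz.png

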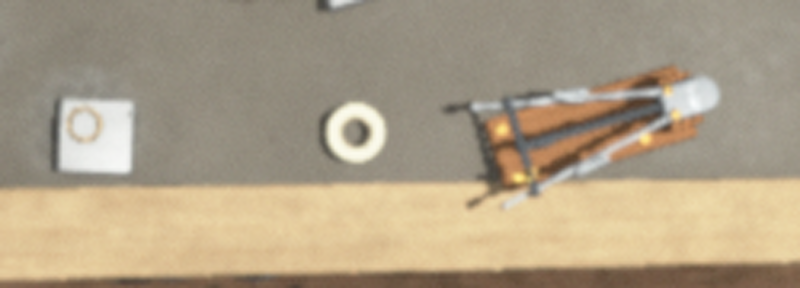

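```bash
cat >> h.py <<'E'
def goal(p,yaw):  # tool z down, tool y at angle yaw in world (deg)
    a=np.radians(yaw); y=np.array([np.cos(a),np.sin(a),0]); z=np.array([0,0,-1.]); x=np.cross(y,z)
    return np.array(p,float),np.column_stack([x,y,z])
def delta(p,Rg,steps=None):
    o=r.get_obs(); Rc=R.from_rotvec(o["orientation"])
    d=Rc.inv().apply(p-np.array(o["tcp_pos"]))*100; w=(Rc.inv()*R.from_matrix(Rg)).as_rotvec(degrees=True)
    print("t",round(o["clock"],2),"tcp",np.round(o["tcp_pos"],4),"grip",round(o["grip_width"],4),"F",np.round(o["contact_force"],1))
    print("xyz cm",np.round(d,2),"rot deg",np.round(w,2)); return d,w
E
python3 - <<'E'
from h import *
o=r.get_obs();M=R.from_rotvec(o["orientation"]).as_matrix();print(M.round(3))
ci=imaging.camera_info("wrist");print("cam in tool",M.T@(ci["xyz"]-o["tcp_pos"]),(M.T@R.from_rotvec(ci["attitude"]).as_matrix()).round(3))
v=np.array([.4545,-.088])-np.array([.5015,-.2205]);print(np.degrees(np.arctan2(v[1],v[0])))
for yaw in(20,200,): delta(*goal([.479,-.161,.2],yaw))
E
```

```text
[[-0.974  0.225 -0.   ]
 [ 0.225  0.974  0.   ]
 [ 0.     0.    -1.   ]]
cam in tool [ 0.0808725  -0.00130785 -0.14255228] [[-0.001 -0.949 -0.317]
 [ 1.    -0.001 -0.001]
 [ 0.    -0.317  0.949]]
109.53046013011779
t 1.05 tcp [0.1518 0.6577 0.2313] grip 0.085 F [ 0.5 -0.5  0.2]
xyz cm [-50.3  -72.42   3.13] rot deg [ 0.   -0.   57.01]
t 1.05 tcp [0.1518 0.6577 0.2313] grip 0.085 F [ 0.5 -0.5  0.2]
xyz cm [-50.3  -72.42   3.13] rot deg [   0.      0.   -122.99]
```

jog_arm(
  rows=[
    {"xyz": [-4, -5.8, 0], "delta_rot": [0, 0, 5], "fingers": 0},
    {"xyz": [-8, -11.6, 0], "delta_rot": [0, 0, 10], "fingers": 0},
    {"xyz": [-10, -14.5, 0], "delta_rot": [0, 0, 15], "fingers": 0},
    {"xyz": [-12, -17.4, 0], "delta_rot": [0, 0, 20], "fingers": 0},
    {"xyz": [-14, -20.3, 0], "delta_rot": [0, 0, 25], "fingers": 0},
  ],
  grip_force=20,
)

```text
clock: 1.47
tcp_pos: [0.229, 0.4622, 0.2313]
orientation: [-1.029, -2.968, -0.001]
contact_force: [0.6, -0.0, 0.2]
grip_width: 0.0852
```

```bash
python3 -c "
from h import *
print(r.get_obs()['joints']);delta(*goal([.479,-.161,.2],20))"
```

```text
[-1.3526537   0.21331076  0.14030218  1.94034115 -0.03556736  0.98988343
 -0.29253404]
t 1.47 tcp [0.229  0.4622 0.2313] grip 0.0852 F [ 0.6 -0.   0.2]
xyz cm [-58.21 -33.47   3.11] rot deg [ 1.000e-02 -2.000e-02  3.176e+01]
```

```bash
python3 -c "
from h import *
delta(*goal([.44,.30,.22],45));delta(*goal([.52,.1,.22],30))"
```

```text
t 1.47 tcp [0.229  0.4622 0.2313] grip 0.0852 F [ 0.6 -0.   0.2]
xyz cm [-26.61   0.32   1.13] rot deg [ 0.02 -0.01  6.76]
t 1.47 tcp [0.229  0.4622 0.2313] grip 0.0852 F [ 0.6 -0.   0.2]
xyz cm [-45.27 -10.43   1.12] rot deg [ 2.000e-02 -2.000e-02  2.176e+01]
```

jog_arm(
  rows=[
    {"xyz": [-4, 0, 0], "delta_rot": [0, 0, 2], "fingers": 0},
    {"xyz": [-8, 0, 0], "delta_rot": [0, 0, 4], "fingers": 0},
    {"xyz": [-12, 0, 0], "delta_rot": [0, 0, 6], "fingers": 0},
    {"xyz": [-16, 0, 0], "delta_rot": [0, 0, 8], "fingers": 0},
    {"xyz": [-20, 0, 0], "delta_rot": [0, 0, 10], "fingers": 0},
  ],
)

```text
clock: 1.88
tcp_pos: [0.3873, 0.337, 0.2318]
orientation: [-1.286, -2.866, -0.002]
contact_force: [0.9, 0.7, -0.5]
grip_width: 0.0853
```

```bash
python3 -c "
from h import *
delta(*goal([.50,.1,.22],30));delta(*goal([.479,-.161,.2],20))"
```

```text
t 1.88 tcp [0.3873 0.337  0.2318] grip 0.0853 F [ 0.9  0.7 -0.5]
xyz cm [-25.2   -7.34   1.15] rot deg [ 0.07 -0.05 11.68]
t 1.88 tcp [0.3873 0.337  0.2318] grip 0.0853 F [ 0.9  0.7 -0.5]
xyz cm [-43.3  -26.27   3.11] rot deg [ 0.07 -0.06 21.68]
```

jog_arm(
  rows=[
    {"xyz": [-4, -1, 0], "delta_rot": [0, 0, 2], "fingers": 0},
    {"xyz": [-8, -2, 0], "delta_rot": [0, 0, 4], "fingers": 0},
    {"xyz": [-12, -3.5, 0], "delta_rot": [0, 0, 6], "fingers": 0},
    {"xyz": [-16, -5, 0], "delta_rot": [0, 0, 8], "fingers": 0},
    {"xyz": [-20, -7, 0], "delta_rot": [0, 0, 10], "fingers": 0},
  ],
)

```text
clock: 2.3
tcp_pos: [0.4674, 0.1451, 0.232]
orientation: [1.533, 2.742, 0.004]
contact_force: [1.1, 0.5, 0.4]
grip_width: 0.0852
```

```bash
python3 -c "
from h import *
delta(*goal([.479,-.161,.2],20))"
```

```text
t 2.3 tcp [0.4674 0.1451 0.232 ] grip 0.0852 F [1.1 0.5 0.4]
xyz cm [-26.69 -15.05   3.14] rot deg [ 0.14 -0.06 11.58]
```

jog_arm(
  rows=[
    {"xyz": [-3.4, -1.9, 0], "delta_rot": [0, 0, 2], "fingers": 0},
    {"xyz": [-6.8, -3.8, 0], "delta_rot": [0, 0, 4], "fingers": 0},
    {"xyz": [-10.2, -5.7, 0.5], "delta_rot": [0, 0, 6], "fingers": 0},
    {"xyz": [-13.6, -7.6, 1], "delta_rot": [0, 0, 8], "fingers": 0},
    {"xyz": [-17, -9.5, 1.5], "delta_rot": [0, 0, 10], "fingers": 0},
  ],
)

```text
clock: 2.72
tcp_pos: [0.4755, -0.0512, 0.2169]
orientation: [1.768, 2.596, 0.006]
contact_force: [0.2, 0.9, 0.2]
grip_width: 0.0853
```

```bash
python3 -c "
from h import *
delta(*goal([.479,-.161,.2],20))"
```

```text
t 2.72 tcp [ 0.4755 -0.0512  0.2169] grip 0.0853 F [0.2 0.9 0.2]
xyz cm [-10.35  -3.7    1.66] rot deg [ 0.22 -0.08  1.5 ]
```

jog_arm(
  rows=[
    {"xyz": [-2.6, -0.9, 0.4], "delta_rot": [0, 0, 0.5], "fingers": 0},
    {"xyz": [-5.2, -1.9, 0.8], "delta_rot": [0, 0, 1], "fingers": 0},
    {"xyz": [-7.8, -2.8, 1.2], "delta_rot": [0, 0, 1.5], "fingers": 0},
    {"xyz": [-10.3, -3.7, 1.6], "delta_rot": [0.2, 0, 1.5], "fingers": 0},
    {"xyz": [-10.3, -3.7, 1.6], "delta_rot": [0.2, 0, 1.5], "fingers": 0},
  ],
)

```text
clock: 3.13
tcp_pos: [0.478, -0.166, 0.2007]
orientation: [1.81, 2.566, -0.002]
contact_force: [0.1, 0.5, 0.5]
grip_width: 0.0853
```

```bash
python3 - <<'E'
from h import *
delta(*goal([.479,-.161,.2],20))
ci=imaging.camera_info("wrist"); im=imaging.grab_frame("wrist"); cv2.imwrite("pics/w1.png",im)
for n in("tweezers_grip","tweezers_tips","tweezers","gauge_point","mark_point"):
    for l in imaging.tip_of("wrist",n)[:2]: print(n,round(l["conf"],2),np.round(l["position"],1),np.round(plane(ci,l["position"],.045),4))
E
```

```text
t 3.13 tcp [ 0.478  -0.166   0.2007] grip 0.0853 F [0.1 0.5 0.5]
xyz cm [0.44 0.26 0.06] rot deg [-0.02  0.08 -0.4 ]
tweezers_grip 0.8 [274.7 176.9] [ 0.4743 -0.1561  0.045 ]
tweezers 0.56 [270.6 248.5] [ 0.4941 -0.2235  0.045 ]
gauge_point 0.58 [244.  121.9] [ 0.4336 -0.1197  0.045 ]
```

View pics/w1.png

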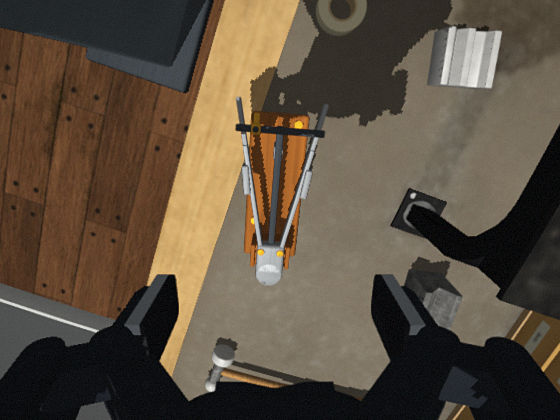

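The wrist view shows the tips at (239,98) and (325,105), the crossbar ends at (237,127) and (324,133), the pads near (246,180) and (305,183), the heel's end at (268,285), and brass at (256,128).

```bash
python3 - <<'E'
from h import *
im=cv2.imread("pics/w1.png")[80:300,200:360]
cv2.imwrite("pics/w1z.png",cv2.resize(im,None,fx=3.4,fy=2.7 and 2.7,interpolation=cv2.INTER_CUBIC))
from scipy.optimize import least_squares
ci=imaging.camera_info("wrist")
ob=np.array([[237,128],[324,133.5],[268,286]]); mod=np.array([[.113,.037,.0115],[.113,-.037,.0115],[-.036,0,.006]])
def P(v,m):
    c,s=np.cos(v[2]),np.sin(v[2]); return np.column_stack([v[0]+c*m[:,0]-s*m[:,1],v[1]+s*m[:,0]+c*m[:,1],.045+m[:,2]])
f=lambda v:(proj(ci,P(v,mod))-ob).ravel()
s=least_squares(f,[.5,-.22,1.91]);print(s.x,np.degrees(s.x[2]),s.fun.round(1));print("grip",P(s.x,np.array([[.07,0,0],[.138,0,0]])))
E
```

```text
[ 0.49639418 -0.21677386  1.84763869] 105.86189877282672 [-1.3 -0.5  1.1  0.8  0.3 -0.3]
grip [[ 0.47726181 -0.14943923  0.045     ]
 [ 0.45867608 -0.08402845  0.045     ]]
```

View pics/w1z.png

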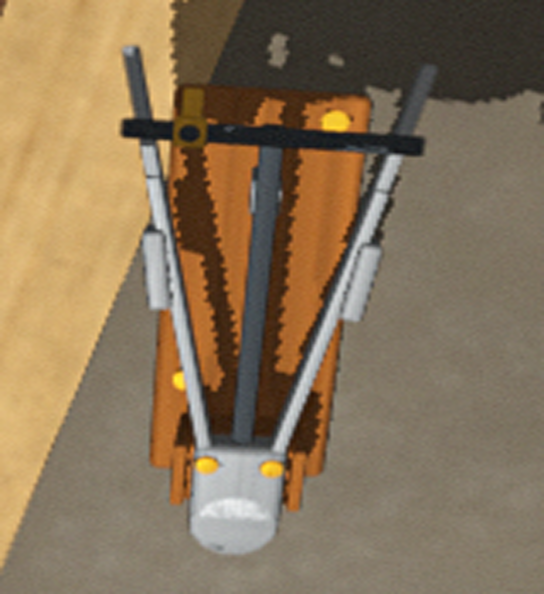

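```bash
python3 -c "
from h import *
delta(*goal([.477,-.15,.13],16))"
```

```text
t 3.43 tcp [ 0.4792 -0.1591  0.2007] grip 0.0858 F [0.  0.3 0.5]
xyz cm [0.91 0.11 7.07] rot deg [ 0.04 -0.11  4.13]
```

jog_arm(
  rows=[
    {"xyz": [0.3, 0, 2], "delta_rot": [0, 0, 1.5], "fingers": 0},
    {"xyz": [0.6, 0.1, 4], "delta_rot": [0, 0, 3], "fingers": 0},
    {"xyz": [0.9, 0.1, 6], "delta_rot": [0, 0, 4.1], "fingers": 0},
    {"xyz": [0.9, 0.1, 7], "delta_rot": [0, 0, 4.1], "fingers": 0},
    {"xyz": [0.9, 0.1, 7], "delta_rot": [0, 0, 4.1], "fingers": 0},
  ],
)

```text
clock: 3.85
tcp_pos: [0.4758, -0.1487, 0.129]
orientation: [-1.884, -2.508, 0.0]
contact_force: [-0.7, -0.7, 0.2]
grip_width: 0.0858
```

```bash
python3 - <<'E'
from h import *
import time
imaging.grab_frame("wrist");imaging.grab_frame("wrist")
ci=imaging.camera_info("wrist"); im=imaging.grab_frame("wrist"); cv2.imwrite("pics/w2.png",im)
np.savez("ci2.npz",**ci)
for n in("tweezers_grip","tweezers_tips","tweezers","gauge_point","mark_point"):
    for l in imaging.tip_of("wrist",n)[:2]: print(n,round(l["conf"],2),np.round(l["position"],1),np.round(plane(ci,l["position"],.045),4))
delta(*goal([.477,-.15,.13],16))
E
```

```text
tweezers_grip 0.92 [269.1 224.5] [ 0.4756 -0.1586  0.045 ]
tweezers 0.78 [267.  305.1] [ 0.4923 -0.224   0.045 ]
gauge_point 0.92 [222.8 158.7] [ 0.4327 -0.1216  0.045 ]
mark_point 0.54 [243.  159.3] [ 0.4459 -0.1183  0.045 ]
mark_point 0.23 [268.5 301.9] [ 0.4926 -0.2209  0.045 ]
t 4.25 tcp [ 0.4775 -0.1503  0.1314] grip 0.0856 F [-0.1  0.1 -0.3]
xyz cm [ 0.04 -0.04  0.14] rot deg [ 0.12 -0.09  0.03]
```

View pics/w2.png

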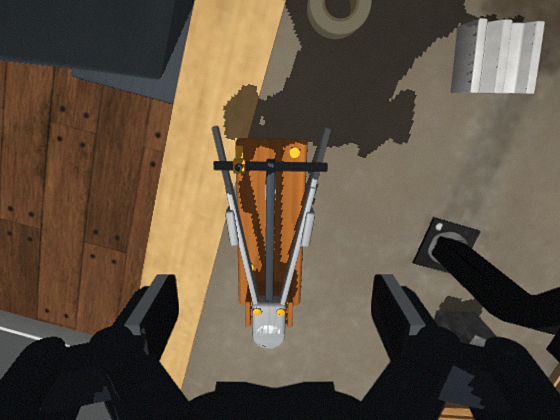

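The view now shows the tweezers nearly upright. Bar ends are at (214,166) and (327,167), the tips at (215,128) and (327,129), the hinges at (257,312) and (281,311), and the brass tooth at about (240,156).

```bash
python3 - <<'E'
from h import *
im=cv2.imread("pics/w2.png")[110:360,190:350]
cv2.imwrite("pics/w2z.png",cv2.resize(im,None,fx=3,fy=2.4,interpolation=cv2.INTER_CUBIC))
from scipy.optimize import least_squares
ci=dict(np.load("ci2.npz"))
def P(v,m):
    c,s=np.cos(v[2]),np.sin(v[2]); return np.column_stack([v[0]+c*m[:,0]-s*m[:,1],v[1]+s*m[:,0]+c*m[:,1],.045+m[:,2]])
ob=np.array([[214,166],[327,167.5],[268,349],[257,312],[281,311],[215,128],[327,129]])
def f(v):
    m=np.array([[.113,.037,.0115],[.113,-.037,.0115],[-.036,0,.003],[0,v[3],.007],[0,-v[3],.007],[.138,v[4],.006],[.138,-v[4],.006]])
    return (proj(ci,P(v,m))-ob).ravel()
s=least_squares(f,[.5,-.22,1.91,.008,.037],loss='soft_l1');print(s.x,np.degrees(s.x[2]),s.fun.round(1));g=P(s.x,np.array([[.07,0,0],[.138,0,0]]));print(g)
p=plane(ci,[240,156],.055); c,sn=np.cos(s.x[2]),np.sin(s.x[2]); d=p[:2]-s.x[:2]; print("tooth in tw", c*d[0]+sn*d[1], -sn*d[0]+c*d[1])
delta(*goal([*g[0][:2],.03],np.degrees(s.x[2])-90))
E
```

```text
[ 0.494273   -0.22539395  1.83537898  0.0091777   0.03581446] 105.15946912008613 [-0.9  0.8  0.8  1.   0.5 -2.3 -0.2  0.3 -0.2  1.6  0.  -1.4  0.  -0.7]
[[ 0.47596755 -0.15782983  0.045     ]
 [ 0.45818511 -0.09219611  0.045     ]]
tooth in tw 0.11994551902084248 0.019683209063139792
t 4.25 tcp [ 0.4775 -0.1503  0.1314] grip 0.0856 F [-0.1  0.1 -0.3]
xyz cm [-0.7  -0.38 10.14] rot deg [ 0.12 -0.09  0.87]
```

View pics/w2z.png

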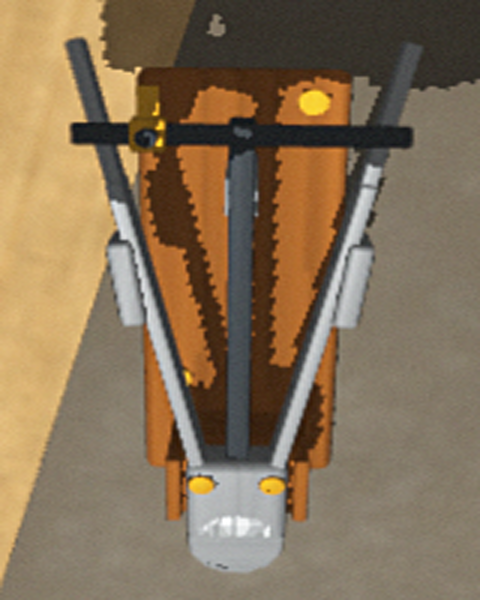

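jog_arm(
  rows=[
    {"xyz": [-0.4, -0.2, 1], "delta_rot": [0, 0, 0.9], "fingers": 0},
    {"xyz": [-0.7, -0.4, 2.5], "delta_rot": [0.1, -0.1, 0.9], "fingers": 0},
    {"xyz": [-0.7, -0.4, 4], "delta_rot": [0.1, -0.1, 0.9], "fingers": 0},
    {"xyz": [-0.7, -0.4, 5.5], "delta_rot": [0.1, -0.1, 0.9], "fingers": 0},
    {"xyz": [-0.7, -0.4, 6], "delta_rot": [0.1, -0.1, 0.9], "fingers": 0},
  ],
)

```text
clock: 4.67
tcp_pos: [0.4744, -0.158, 0.0694]
orientation: [-1.91, -2.492, 0.002]
contact_force: [0.2, -0.6, 0.5]
grip_width: 0.0852
```

```bash
python3 - <<'E'
from h import *
imaging.grab_frame("wrist");imaging.grab_frame("wrist")
ci=imaging.camera_info("wrist"); im=imaging.grab_frame("wrist"); cv2.imwrite("pics/w3.png",im)
np.savez("ci3.npz",**ci)
for n in("tweezers_grip","tweezers","gauge_point","mark_point"):
    for l in imaging.tip_of("wrist",n)[:1]: print(n,round(l["conf"],2),np.round(l["position"],1),np.round(plane(ci,l["position"],.045),4))
delta(*goal([.476,-.158,.022],15.2))
E
```

```text
tweezers_grip 0.82 [278.3 249.3] [ 0.4762 -0.1567  0.045 ]
tweezers 0.72 [275. 353.] [ 0.4926 -0.2246  0.045 ]
gauge_point 0.85 [213.5 166. ] [ 0.433  -0.1212  0.045 ]
mark_point 0.72 [237.5 162. ] [ 0.4442 -0.1161  0.045 ]
t 5.02 tcp [ 0.4763 -0.1582  0.0721] grip 0.0851 F [-0.2 -0.4  0.4]
xyz cm [ 0.03 -0.03  5.01] rot deg [ 0.09  0.04 -0.08]
```

View pics/w3.png

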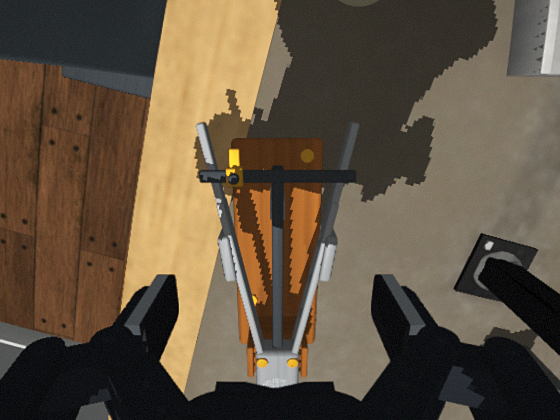

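The tweezers sit centred between the fingers: pads at (227,258) and (329,258), tooth at (234,158). I'll descend now.

jog_arm(
  rows=[
    {"xyz": [0, 0, 1.2], "delta_rot": [0, 0, 0], "fingers": 0},
    {"xyz": [0, 0, 2.4], "delta_rot": [0, 0, 0], "fingers": 0},
    {"xyz": [0, 0, 3.6], "delta_rot": [0, 0, 0], "fingers": 0},
    {"xyz": [0, 0, 4.6], "delta_rot": [0, 0, 0], "fingers": 0},
    {"xyz": [0, 0, 5], "delta_rot": [0, 0, 0], "fingers": 0},
  ],
)

```text
clock: 5.43
tcp_pos: [0.475, -0.1579, 0.02]
orientation: [-1.909, -2.493, 0.001]
contact_force: [-0.0, 0.5, 0.2]
grip_width: 0.0856
```

```bash
python3 - <<'E'
from h import *
imaging.grab_frame("wrist");imaging.grab_frame("wrist")
cv2.imwrite("pics/w4.png",imaging.grab_frame("wrist"))
delta(*goal([.476,-.158,.022],15.2))
E
```

```text
t 5.58 tcp [ 0.4759 -0.1584  0.0215] grip 0.0855 F [ 0.2 -0.4 -1.1]
xyz cm [ 0.03  0.02 -0.05] rot deg [ 0.02  0.01 -0.1 ]
```

View pics/w4.png

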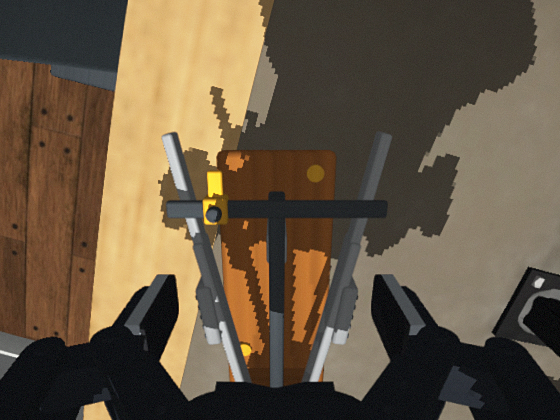

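The pads lie between the fingers, with the bar from (167,208) to (387,208) and the tooth at (215,183). I'll close gently to just about the relaxed width.

jog_arm(
  rows=[
    {"xyz": [0, 0, 0], "delta_rot": [0, 0, 0], "fingers": 0.1},
    {"xyz": [0, 0, 0], "delta_rot": [0, 0, 0], "fingers": 0.2},
    {"xyz": [0, 0, 0], "delta_rot": [0, 0, 0], "fingers": 0.28},
    {"xyz": [0, 0, 0], "delta_rot": [0, 0, 0], "fingers": 0.33},
    {"xyz": [0, 0, 0], "delta_rot": [0, 0, 0], "fingers": 0.33},
  ],
  grip_force=40,
)

```text
clock: 6.0
tcp_pos: [0.4762, -0.1582, 0.0222]
orientation: [1.91, 2.493, 0.002]
contact_force: [-1.0, 0.2, 5.9]
grip_width: 0.0573
```

jog_arm(
  rows=[
    {"xyz": [0, 0, 0], "delta_rot": [0, 0, 0], "fingers": 0.36},
    {"xyz": [0, 0, 0], "delta_rot": [0, 0, 0], "fingers": 0.38},
    {"xyz": [0, 0, 0], "delta_rot": [0, 0, 0], "fingers": 0.38},
    {"xyz": [0, 0, 0], "delta_rot": [0, 0, 0], "fingers": 0.38},
    {"xyz": [0, 0, 0], "delta_rot": [0, 0, 0], "fingers": 0.38},
  ],
)

```text
clock: 6.42
tcp_pos: [0.4762, -0.1579, 0.0228]
orientation: [1.91, 2.494, 0.003]
contact_force: [-2.1, 1.4, 7.7]
grip_width: 0.0533
```

```bash
python3 - <<'E'
from h import *
cv2.imwrite("pics/w5.png",imaging.grab_frame("wrist"))
delta(*goal([.476,-.158,.022],15.2))
E
```

```text
t 6.47 tcp [ 0.4762 -0.1579  0.0228] grip 0.0533 F [-1.7  1.1  7.8]
xyz cm [-0.01 -0.02  0.08] rot deg [ 0.1  -0.04 -0.09]
```

View pics/w5.png

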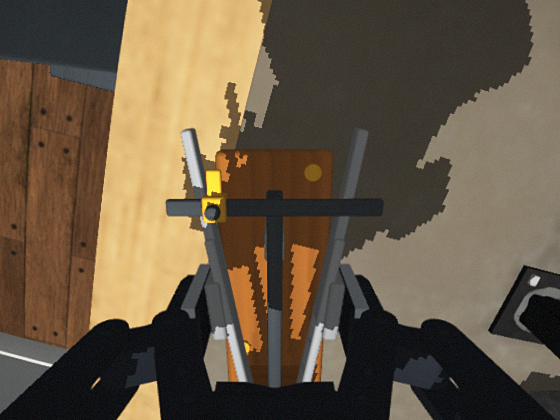

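The arms are squeezed symmetrically, with the left arm at (196,165) just left of the tooth at (214,183). There is a light downward push of about 8 N, so I'll ease up and squeeze further while lifting.

jog_arm(
  rows=[
    {"xyz": [0, 0, -0.1], "delta_rot": [0, 0, 0], "fingers": 0.4},
    {"xyz": [0, 0, -0.3], "delta_rot": [0, 0, 0], "fingers": 0.42},
    {"xyz": [0, 0, -0.8], "delta_rot": [0, 0, 0], "fingers": 0.43},
    {"xyz": [0, 0, -1.5], "delta_rot": [0, 0, 0], "fingers": 0.43},
    {"xyz": [0, 0, -2.5], "delta_rot": [0, 0, 0], "fingers": 0.43},
  ],
)

```text
clock: 6.88
tcp_pos: [0.4758, -0.1579, 0.0481]
orientation: [-1.91, -2.494, -0.002]
contact_force: [-0.4, 0.3, -0.2]
grip_width: 0.049
```

jog_arm(
  rows=[
    {"xyz": [0, 0, -1], "delta_rot": [0, 0, 0], "fingers": 0.43},
    {"xyz": [0, 0, -2], "delta_rot": [0, 0, 0], "fingers": 0.43},
    {"xyz": [0, 0, -3], "delta_rot": [0, 0, 0], "fingers": 0.43},
    {"xyz": [0, 0, -4], "delta_rot": [0, 0, 0], "fingers": 0.43},
    {"xyz": [0, 0, -4.5], "delta_rot": [0, 0, 0], "fingers": 0.43},
  ],
)

```text
clock: 7.3
tcp_pos: [0.4764, -0.1581, 0.0948]
orientation: [1.91, 2.493, 0.004]
contact_force: [0.1, -0.2, -1.3]
grip_width: 0.0486
```

```bash
python3 - <<'E'
from h import *
imaging.grab_frame("wrist")
ci=imaging.camera_info("wrist");np.savez("ci6.npz",**ci)
cv2.imwrite("pics/w6.png",imaging.grab_frame("wrist"))
for n in("tweezers_tips","gauge_point","mark_point"):
    for l in imaging.tip_of("wrist",n)[:1]: print(n,round(l["conf"],2),np.round(l["position"],1))
cv2.imwrite("pics/s6.png",imaging.grab_frame("side"))
im=imaging.grab_frame("side")[100:300,180:330];cv2.imwrite("pics/s6.png",cv2.resize(im,None,fx=3,fy=3,interpolation=cv2.INTER_CUBIC))
delta(*goal([.476,-.158,.022],15.2))
E
```

```text
gauge_point 0.56 [211.1 189.3]
mark_point 0.95 [221.6 186.7]
t 7.65 tcp [ 0.4753 -0.1578  0.0926] grip 0.049 F [-0.7 -0.1 -1. ]
xyz cm [-0.05  0.06  7.06] rot deg [-0.02 -0.08 -0.1 ]
```

View pics/w6.png

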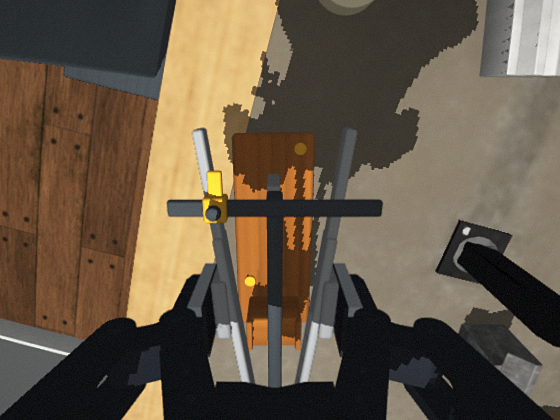

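View pics/s6.png

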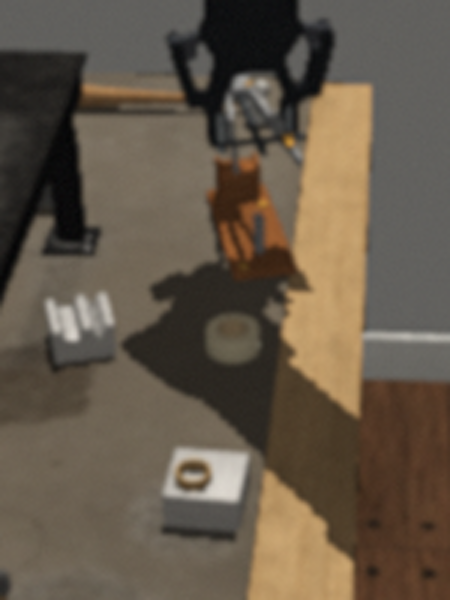

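Lifted clear and level: bar from (168,208) to (382,208), tooth at (215,183), left arm passing (205,165). Now I'll zoom in to measure the offset.

```bash
python3 - <<'E'
from h import *
im=cv2.imread("pics/w6.png")[115:255,155:395]
cv2.imwrite("pics/w6z.png",cv2.resize(im,None,fx=3.3,fy=3.3,interpolation=cv2.INTER_CUBIC))
E
```

```text
(no output)
```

View pics/w6z.png

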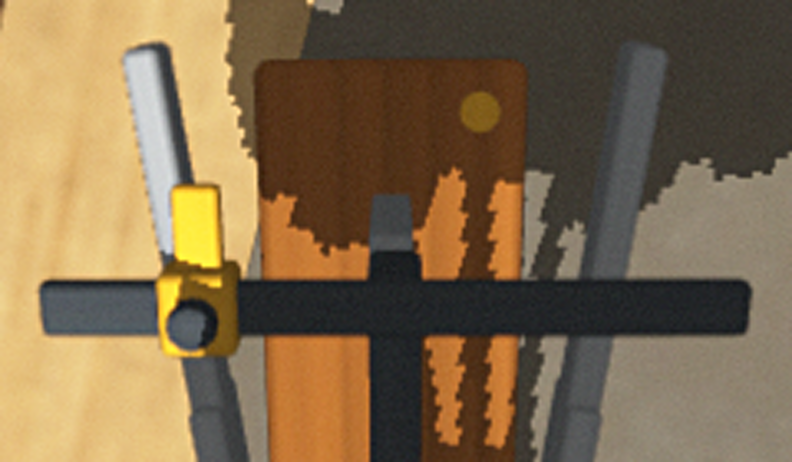

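```bash
cat > gap.py <<'E'
from h import *
from scipy.optimize import least_squares
import sys
# fit in wrist camera; tweezers assumed level w.r.t. tool; frame: tool axes flipped z up, x=tool x, y=-tool y
def run(ci,tcpR,tcp,barL,barR,tipL,tipR,tooth,h=.009,a0=.196):
    T=tcpR@np.diag([1,-1,-1.])
    def W(v,m):
        c,s=np.cos(v[3]),np.sin(v[3]); Rz=np.array([[c,-s,0],[s,c,0],[0,0,1]])
        return tcp+(T@((Rz@np.array(m).T).T+v[:3]).T).T
    ob=np.array([barL,barR,tipL,tipR],float)
    def f(v):
        a=a0-v[4]; t=[.138*np.cos(a),h+.138*np.sin(a)]
        return (proj(ci,W(v,[[.113,.037,.0115],[.113,-.037,.0115],[t[0],t[1],.006],[t[0],-t[1],.006]]))-ob).ravel()
    s=least_squares(f,[-.07,0,.022,0,.1],x_scale=[.01,.01,.01,.1,.1]); v=s.x
    g=lambda y:(proj(ci,W(v,[[.121,y[0],.0105]]))-tooth)[0,:1]
    ym=least_squares(g,[.02]).x[0]; a=a0-v[4]
    print("pose",v.round(4),"res",s.fun.round(1)); print("gauge y",round((h+.118*np.sin(a))*1e3,2),"mark y",round(ym*1e3,2),"grip->tips world",W(v,[[.07,0,0],[.138,0,0]]).round(4))
    return v,W
E
python3 - <<'E'
from gap import *
ci=dict(np.load("ci6.npz")); Z=lambda u,v:(155+u/3.3,115+v/3.3)
o=r.get_obs()
run(ci,R.from_rotvec(o["orientation"]).as_matrix(),np.array(o["tcp_pos"]),Z(41,310),Z(749,310),Z(146,46),Z(643,46),Z(197.5,225))
E
```

```text
pose [-0.0691 -0.0009  0.0242 -0.0013  0.0813] res [-2.3 -2.7  2.1 -2.9  0.4  2.8 -0.3  2.8]
gauge y 22.51 mark y 19.86 grip->tips world [[ 0.4761 -0.1567  0.1168]
 [ 0.4584 -0.091   0.1169]]
```

jog_arm(
  rows=[
    {"xyz": [0.7, 0.3, 0], "delta_rot": [0, 0, 0], "fingers": 0.44},
    {"xyz": [2.1, 0.8, 0], "delta_rot": [0, 0, 0], "fingers": 0.45},
    {"xyz": [4.2, 1.6, 0], "delta_rot": [0, 0, 0], "fingers": 0.46},
    {"xyz": [6.9, 2.6, 0], "delta_rot": [0, 0, 0], "fingers": 0.466},
    {"xyz": [9.6, 3.6, 0], "delta_rot": [0, 0, 0], "fingers": 0.466},
  ],
)

```text
clock: 8.07
tcp_pos: [0.4848, -0.0546, 0.0924]
orientation: [-1.911, -2.491, -0.0]
contact_force: [0.5, -0.9, -0.2]
grip_width: 0.0457
```

jog_arm(
  rows=[
    {"xyz": [2.7, 1, 0], "delta_rot": [0, 0, 0], "fingers": 0.466},
    {"xyz": [5.2, 2, 0], "delta_rot": [0, 0, 0], "fingers": 0.466},
    {"xyz": [7.4, 2.9, 0], "delta_rot": [0, 0, 0], "fingers": 0.466},
    {"xyz": [9.4, 3.7, 0], "delta_rot": [0, 0, 0], "fingers": 0.466},
    {"xyz": [11, 4.3, 0], "delta_rot": [0, 0, 0], "fingers": 0.466},
  ],
)

```text
clock: 8.48
tcp_pos: [0.4976, 0.0655, 0.0921]
orientation: [-1.908, -2.493, 0.0]
contact_force: [-0.7, 0.7, -1.6]
grip_width: 0.046
```

```bash
python3 - <<'E'
from h import *
imaging.grab_frame("wrist");imaging.grab_frame("wrist")
ci=imaging.camera_info("wrist");np.savez("ci7.npz",**ci)
im=imaging.grab_frame("wrist");cv2.imwrite("pics/w7.png",im)
for n in("ring_center","tweezers_tips","gauge_point","mark_point"):
    for l in imaging.tip_of("wrist",n)[:1]: print(n,round(l["conf"],2),np.round(l["position"],1),plane(ci,l["position"],.0325))
cv2.imwrite("pics/w7z.png",cv2.resize(im[115:255,155:395],None,fx=3.3,fy=3.3,interpolation=cv2.INTER_CUBIC))
delta(*goal([.507,.127,.065],15.2))
E
```

```text
mark_point 0.74 [217.5 188.2] [0.45692522 0.08281995 0.0325    ]
t 8.83 tcp [0.4975 0.0615 0.0925] grip 0.0456 F [ 0.5  0.5 -0.8]
xyz cm [6.08 2.61 2.75] rot deg [-0.08 -0.06 -0.29]
```

View pics/w7.png

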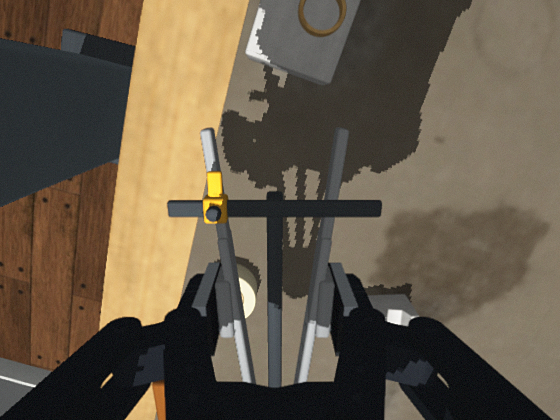

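View pics/w7z.png

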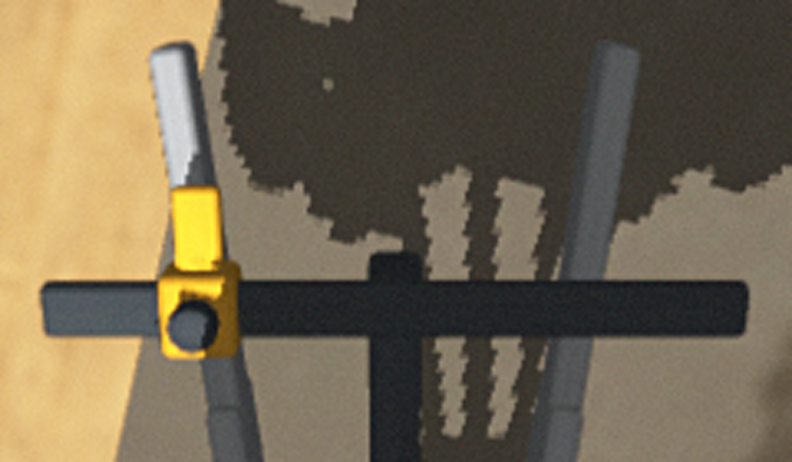

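The tooth at (215,183) now covers the left arm, and the ring is at about (322,10) at the top edge. I'll evaluate the gap fit and the ring position.

```bash
python3 - <<'E'
from gap import *
ci=dict(np.load("ci7.npz")); Z=lambda u,v:(155+u/3.3,115+v/3.3)
o=r.get_obs()
v,W=run(ci,R.from_rotvec(o["orientation"]).as_matrix(),np.array(o["tcp_pos"]),Z(42,310),Z(747,310),Z(173,46),Z(617,46),Z(197,225))
print("ring",plane(ci,(322,10),.0325))
# right-arm mirrored check: y at image x=118,z=6
print(((proj(ci,W(v,[[.118,.020,.006],[.118,-.020,.006],[.118,.020,.0105]]))-[155,115])*3.3).round(0))
E
```

```text
pose [-0.0636 -0.0019  0.0208  0.0065  0.0996] res [-1.9 -2.7  2.1 -2.6  0.2  2.6 -0.3  2.6]
gauge y 20.36 mark y 20.01 grip->tips world [[0.4973 0.068  0.1133]
 [0.4793 0.1336 0.1134]]
ring [0.48903744 0.19363291 0.0325    ]
[[206. 240.]
 [584. 240.]
 [199. 252.]]
```

jog_arm(
  rows=[
    {"xyz": [1.5, 0.6, 0.3], "delta_rot": [0, 0, 0], "fingers": 0.469},
    {"xyz": [3, 1.3, 0.8], "delta_rot": [0, 0, 0], "fingers": 0.469},
    {"xyz": [4.5, 1.9, 1.5], "delta_rot": [0, 0, 0], "fingers": 0.469},
    {"xyz": [5.6, 2.4, 2.1], "delta_rot": [0, 0, 0], "fingers": 0.469},
    {"xyz": [6.1, 2.6, 2.5], "delta_rot": [0, 0, -0.2], "fingers": 0.469},
  ],
)

```text
clock: 9.25
tcp_pos: [0.5068, 0.13, 0.0663]
orientation: [-1.904, -2.495, 0.001]
contact_force: [0.3, -0.2, -0.5]
grip_width: 0.0455
```

jog_arm(
  rows=[
    {"xyz": [0, 0, 0], "delta_rot": [0, 0, 0], "fingers": 0.469},
    {"xyz": [0, 0, 0], "delta_rot": [0, 0, 0], "fingers": 0.469},
    {"xyz": [0, 0, 0], "delta_rot": [0, 0, 0], "fingers": 0.469},
    {"xyz": [0, 0, 0], "delta_rot": [0, 0, 0], "fingers": 0.469},
    {"xyz": [0, 0, 0], "delta_rot": [0, 0, 0], "fingers": 0.469},
  ],
)

```text
clock: 9.67
tcp_pos: [0.5069, 0.1292, 0.0666]
orientation: [-1.906, -2.495, 0.001]
contact_force: [-0.0, -0.5, -1.2]
grip_width: 0.0457
```

```bash
python3 - <<'E'
from h import *
ci=imaging.camera_info("wrist");np.savez("ci8.npz",**ci)
im=imaging.grab_frame("wrist");cv2.imwrite("pics/w8.png",im)
for n in("ring_center","tweezers_tips","gauge_point","mark_point"):
    for l in imaging.tip_of("wrist",n)[:1]: print(n,round(l["conf"],2),np.round(l["position"],1),plane(ci,l["position"],.0325))
cv2.imwrite("pics/w8z.png",cv2.resize(im[115:255,155:395],None,fx=3.3,fy=3.3,interpolation=cv2.INTER_CUBIC))
for c in("top","side"):
    s=imaging.grab_frame(c); k=imaging.camera_info(c)
    for n in("ring_center","tweezers_tips"):
        for l in imaging.tip_of(c,n)[:1]: print(c,n,round(l["conf"],2),np.round(l["position"],1),plane(k,l["position"],.0325 if n[0]=="r" else .09))
    s=s[150:240,170:400] if c=="top" else s[150:330,180:330]
    cv2.imwrite(f"pics/{c}8.png",cv2.resize(s,None,fx=3.3,fy=3.3,interpolation=cv2.INTER_CUBIC))
delta(*goal([.507,.127,.067],15.2))
E
```

```text
mark_point 0.64 [221.7 189. ] [0.47088209 0.15297457 0.0325    ]
top tweezers_tips 0.52 [140.3 208.5] [0.44524557 0.37698679 0.09      ]
side ring_center 0.47 [243.7 257.4] [0.49018825 0.19497752 0.0325    ]
side tweezers_tips 0.61 [244.9 238. ] [0.48442312 0.20513561 0.09      ]
t 10.22 tcp [0.5068 0.13   0.0663] grip 0.0457 F [ 0.4 -0.3 -0.7]
xyz cm [-0.29 -0.06 -0.07] rot deg [-0.12 -0.09  0.11]
```

View pics/w8.png

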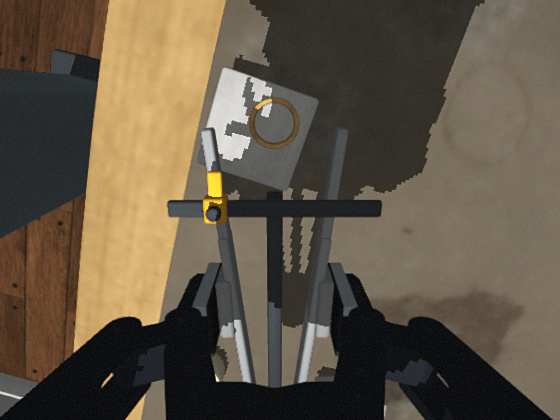

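View pics/w8z.png

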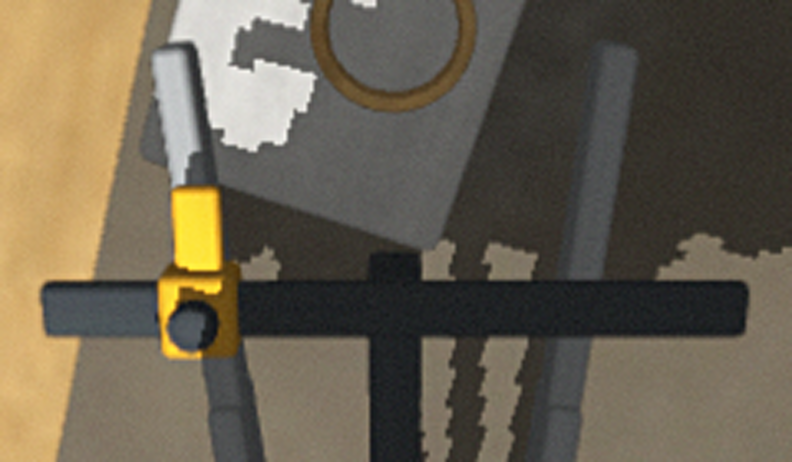

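View pics/side8.png

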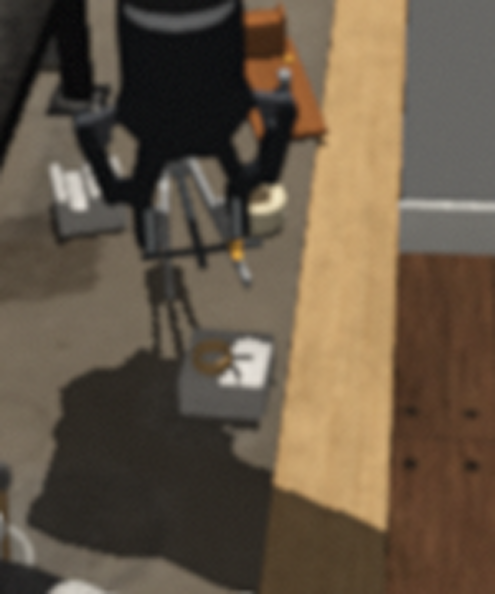

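The ring shows at (274,123) between the tips at (209,129) and (342,129), with the tooth at (215,183) over the left arm. The side view shows the tweezers held level above the block. Last numeric check of the gap and the tips.

```bash
python3 - <<'E'
from gap import *
ci=dict(np.load("ci8.npz")); Z=lambda u,v:(155+u/3.3,115+v/3.3)
o=r.get_obs()
for h,a0 in((.009,.196),(.011,.179),(.007,.213)):
    v,W=run(ci,R.from_rotvec(o["orientation"]).as_matrix(),np.array(o["tcp_pos"]),Z(42,310),Z(747,310),Z(174,46),Z(615,46),Z(197,225),h,a0)
rg=plane(ci,(274,123),.0325); print("ring",rg, "tips-ring",W(v,[[.138,0,0]])-rg)
print(((proj(ci,W(v,[[.118,.02,.006],[.118,-.02,.006]]))-[155,115])*3.3).round(0))
E
```

```text
pose [-0.0695  0.0004  0.0215 -0.0022  0.1007] res [-2.  -2.6  2.  -2.6  0.3  2.6 -0.3  2.6]
gauge y 20.22 mark y 19.99 grip->tips world [[0.5064 0.1304 0.0878]
 [0.4886 0.196  0.0879]]
pose [-0.0696  0.0004  0.0213 -0.0022  0.098 ] res [-1.8 -2.4  1.8 -2.4  0.2  2.4 -0.2  2.4]
gauge y 20.55 mark y 20.02 grip->tips world [[0.5064 0.1303 0.0876]
 [0.4886 0.1959 0.0877]]
pose [-0.0694  0.0004  0.0216 -0.0022  0.1035] res [-2.2 -2.8  2.2 -2.8  0.3  2.8 -0.3  2.8]
gauge y 19.89 mark y 19.95 grip->tips world [[0.5064 0.1305 0.088 ]
 [0.4886 0.1961 0.0881]]
ring [0.48889502 0.19356902 0.0325    ] tips-ring [[-0.00031933  0.00257384  0.05556554]]
[[205. 240.]
 [584. 240.]]
```

Tips are about 2.6 mm off centre and 56 mm above the ring. The gap agrees within about 0.5 mm by each estimate, so I'm handing in.

```bash
python3 -c "
from h import *
print(r.hand_in()); o=r.get_obs(); print(o['clock'],o['tcp_pos'],o['grip_width'])"
```

```text
the job is handed in; nothing more can be done
None
the job is handed in; nothing more can be done
```

I gripped the tweezers by their pads, lifted them off the rest and squeezed them to an opening of 45.7 mm. I then carried them level to the ring and handed in at about 10 s, still holding them; no verdict was reported.

Last checks before handing in:
- **Gap:** the wrist-image fit put the left arm 19.9–20.6 mm from the centre line and the tooth at about 20.0 mm. The width rule gave 19.9 mm for the arm, so the estimates agree within about 0.6 mm (limit 2.5 mm). The opening had held at 45.5–45.7 mm since 8.8 s.
- **Position:** the tips were about 2.6 mm from the ring's centre horizontally and 56 mm above it. The ring was within about 1 mm of its earlier wrist reading. I made no separate check of the tape or rubber block at the end, but nothing came near them.

Some readings disagreed or were missing:
- The network did not find the gauge point, tips or ring in the last wrist picture.
- It put the tips on the rubber block in the top view.
- In the side view it put them about 10 mm from my fit, still inside the limit.
- My fit left row errors of up to about 3 pixels, mostly along the tweezers and not across the gap.

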